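Draw the next parts bin from the gravity flow rack and dock it at the bench

ROBOT

A 7-joint arm with a two-finger parallel gripper is mounted at the origin on a cart in front of the work surface, level with it; the furniture and walls round the work are solid. World frame = base frame: x ahead of the robot, y to its left, z up, the work surface at z = 0. Lengths are in m, angles in degrees, forces in N, time in s.
With the tool pointing down it reaches from about 0.4 to 0.875 m from the base axis. Payload 6.5 kg.
Tool frame: the origin (TCP) lies at the very end of the fingers, on their centre line; the grasp point (between the pads) lies 19 mm behind it; z points along the fingers, y is the line along which they close (so a half turn about z gives the same grasp; the last joint's range is limited). The gripper opens to 88 mm and grips with 3 to 60 N. Pads are 18 mm wide; open, the fingers measure 123 mm over their backs; the gripper's body (75 mm by 187 mm) begins 45 mm behind the grasp point.
Start: joints at [-76.501, 30.733, -0.252, 88.115, 0.149, 61.152, -4.079], TCP at [0.193, 0.621, 0.239] pointing down, gripper open.
Joint ranges: [-154.64, 154.64], [-21.42, 123.67], [-72.66, 72.17], [13.99, 137.28], [-74.86, 254.86], [10.95, 109.41], [-158.01, 158.01]. Speed limits (degrees/s): [136.94, 136.94, 180, 180, 180, 180, 180].

INTERFACE

Orientations are given as [roll, pitch, yaw] about the fixed x, y, z axes, in that order (R = Rz(yaw) Ry(pitch) Rx(roll)).
In Python, from cell import sensors, eyes, order gives the robot as it stands. The module is installed in compiled form; this text tells all that it offers.
- The arm moves only by the tool step_arm, never from a script. Its argument "plan" is a list that holds one entry, the list of rows, each a list of 7 numbers: the turn, a rotation vector about the world's x, y, z in units of 10 degrees (1.0 is 10 degrees), then the shift along the world's x, y, z in units of 60 mm (1.0 is 60 mm), then the closure in counts, from 0 (fully open) to 255 (shut). In form: [[[wx, wy, wz, dx, dy, dz, fingers], ...]]. A call has 1 to 12 rows; each row shifts and turns the commanded pose from where the row before left it; what a row does not reach is not made up. A row lasts 1/8 s, in which the tool goes at most 62.5 mm and 10.7 degrees, less where a joint would pass 70% of its speed; a pose out of reach is approached as far as the arm can. A call is refused whole if a number of a shift passes 1 or a number of a turn 1, either way. A call with a gripper value outside its range is refused whole. The fingers move at their own pace and stop on an object; "squeeze" is the grip in N (left out, the last holds). Time passes only in rows, so rows that do not move let the fingers close. It gives the time, the measured TCP pose, the force, the opening and the grip force at its end, in the units of the state.
- sensors.get_state(): the state, without advancing time (a new reading comes with each control period).
- eyes.grab_frame(name): name is "scene" or "side" or "wrist"; returns a dict with "color" (400x640x3 uint8, red, green, blue), "range_z" (400x640 float32, m along the optical axis (not along the pixel's ray), 0 where there is no reading), "K" (3x3 intrinsics, pixels), "pose" (4x4, takes a point from camera to world coordinates); the wrist camera has in their place "mount" (4x4, takes a point from camera to tool coordinates, whose origin is the TCP and whose axes are the flange's). Camera axes: x right, y up, looking along -z (the intrinsics and any distortion apply to the point x, -y, -z); pixel columns grow to the right and rows downward; lengths in m; the calibration is good to about 2 mm. A picture is of the moment at which its call begins: read the wrist's pose just before it.
- order.close_job(): hands the job in; it is judged then, once.
The state is a dict: "clock": time; "joints": joint angles; "dq": joint speeds; "tau": joint torques, N m; "tcp_pos": TCP position; "eef_rot": TCP orientation; "contact_force": force on the tool from outside, world axes, zero at the start; "moment": the same for the moment, N m; "gripper_width": opening from 0.0 (shut) to 1.0 (fully open); "finger_force": force on a finger pad.
Only numpy, scipy, OpenCV 4.12 (cv2) and the standard library are available. Lean on these libraries where they do the work, as an engineer would, in place of code of your own. Each camera call takes 0.05 s, during which the arm holds its last target. There are 200 camera calls.

TASK

Take the front yellow parts bin out of the sloped roller rack so that the two bins behind it roll forward, the next one up to the yellow front stop. Stand the bin you took flat inside the green fence of the black bin seat, its low front at the seat's open side, and lower it all the way down before you let go rather than dropping it. Leave the other two bins in the rack and the other things on the bench where they are.

Things in the scene. Friction and masses are not known exactly. Their poses are not given: they have to be found in the camera images.
- bin_1: The bin to take: open yellow parts bin, lowest of three equal ones in the rack, 0.07 to 0.16 kg. 70 mm along x, 60 mm wide along y, 38 mm high, its front (-x) wall only 24 mm; rigid, can be gripped across its 60 mm width. Origin: centre of the underside, z up. Pitched 9 degrees in the rack, front low. The bin behind leans on it lightly; from 7 mm above its underside both sides are free for fingers.
- bin_1_front (a point): Middle of the outer face of bin_1's low front wall, 12 mm above its underside (at -35, 0, 12 mm in the bin's frame).
- bin_2: Second yellow bin in the lane, same size and frame as bin_1; it rolls down by 70 mm (some 1 to 3 s) when bin_1 is lifted out.
- bin_3: Third yellow bin in the lane, same size and frame; it follows bin_2.
- rack: One-lane flow rack, fixed on a grey riser 52 mm high. Grey rollers between aluminium side rails (6 mm above the roller plane, 65 mm apart inside, 73 mm outside; legs 81 mm over all), sloping 9 degrees down to -x, the front. Yellow front stop 9 mm above the roller plane. 40 mm of room behind the third bin. Origin: on the riser under the lane's middle; x horizontal, up the lane; z up.
- rack_front (a point): Point on the roller plane where the origin of the bin against the front stop lies.
- rack_second (a point): Point on the roller plane where the origin of the second bin of a closed-up row lies.
- seat: Bin seat, fixed on the bench: black plate 98 x 92 mm, 3 mm thick, green fence on three sides to 9 mm above the bench, open at -x. Inside the fence 80 mm wide along y; back fence's inner face at x = +43 mm, open edge of the plate at x = -49 mm. Origin: under the plate's centre; x from open side to back fence, z up. The bin's x belongs along the seat's x.
- seat_floor (a point): Centre of the seat's plate on its upper face, 3 mm above the bench; axes as the seat's.
- flux_syringe: Bystander: white syringe lying on the bench, 154 mm long along its y, 17 mm high; origin under its middle.
- green_tape: Bystander: roll of green tape lying flat, 52 mm diameter, 12 mm high; origin under its middle.

How it is judged (in metres and radians):
On the way, in this order (a step that is already met when the one before it is completed fails the run):
1. the front bin is lifted out of the rack and clear of it (distance between bin_1 and rack_front above 0.08 m and contact force between bin_1 and rack below 0.05 N), for 0.1 s.
2. the bin is lowered onto the seat while still held (x of bin_1 in the frame of seat_floor between -0.016 and 0.013 m and y of bin_1 in the frame of seat_floor between -0.014 and 0.014 m and x of bin_1_front in the frame of seat_floor below -0.025 m and z of bin_1 in the frame of seat_floor below 0.01 m and contact force between the fingers and bin_1 above 0.5 N), for 0.05 s.
At the end, for the whole second after the job is handed in: The taken bin stands flat (0.06 rad) on the seat inside the fence, within 14 mm sideways and 13 mm (back) or 16 mm (front) of its centre, low front at the open side; the second bin is at the front stop (within 12 mm), the third closed up behind it (15 mm); all at rest (x of bin_1 in the frame of seat_floor between -0.016 and 0.013 m and y of bin_1 in the frame of seat_floor between -0.014 and 0.014 m and x of bin_1_front in the frame of seat_floor below -0.025 m and z of bin_1 in the frame of seat_floor below 0.004 m and angle between bin_1's own z axis and vertical below 0.06 rad and linear speed of each of bin_1, bin_2, bin_3 below 0.01 m/s and distance between bin_2 and rack_front below 0.012 m and distance between bin_3 and rack_second below 0.015 m); the robot touches nothing.
It fails at once if one of the bins behind is taken out of the lane (distance between bin_2 and rack_front above 0.12 m or distance between bin_3 and rack_second above 0.12 m).
It fails at once if a bystander is pushed more than 30 mm (distance of any of flux_syringe, green_tape from where it was at the start of the episode above 0.03 m).
It also fails if it takes over 42 s, if anything falls off the work surface, if the arm or the gripper's body presses on something with over 40 N, if the wrist force passes 120 N, or if a joint passes its speed limit or range.

## Working session

There is one attempt and no reset: what is moved stays moved. The work goes in short steps, Python scripts to look and compute and a tool call to move; the robot and the scene stay as the last step left them, time stands still between calls to the robot, and variables do not carry over. Pictures are saved under pics/ and viewed, at most 10 in all, crops included, and the job is handed in when it is done.

Besides the shell and the picture viewer there is one more tool, called after "Emit:" as a command line: name --argument value ..., lists and objects as JSON in quotes. step_arm: Moves the arm, as the interface text tells. Its arguments: {"type":"object","properties":{"plan":{"type":"array"},"squeeze":{"type":"number"}},"required":["plan"]}

```bash
mkdir -p pics; cat > h.py <<'E'
import numpy as np,cv2
from cell import sensors,eyes,order
def grab(n):
    f=eyes.grab_frame(n); cv2.imwrite(f'pics/{n}_{np.random.randint(1e6)}.png',f['color'][:,:,::-1]); return f
def cloud(f,T):
    z=f['range_z']; K=f['K']; v,u=np.indices(z.shape)
    P=np.stack([(u-K[0,2])*z/K[0,0],-(v-K[1,2])*z/K[1,1],-z],-1)
    return P@T[:3,:3].T+T[:3,3]
E
python3 - <<'E'
from h import *
print(sensors.get_state())
for n in ['scene','side']:
    f=eyes.grab_frame(n); cv2.imwrite(f'pics/{n}0.png',f['color'][:,:,::-1]); np.savez(f'{n}0.npz',**f)
    print(f['K'],f['pose'],{k:np.shape(v) for k,v in f.items()})
E
```

```text
{'clock': 0.0, 'joints': array([-76.50105603,  30.7755376 ,  -0.25439072,  88.16962917,
         0.14812303,  61.15189354,  -4.08113582]), 'dq': array([-0.00099352,  0.01013948, -0.01593364,  0.02255086, -0.0428942 ,
       -0.02121192,  0.05625314]), 'tau': array([ 9.65969266e-04, -5.71007895e+01,  9.90866236e-01, -2.51587325e+01,
       -5.62344119e-02,  1.81471941e-02,  1.78058526e-04]), 'tcp_pos': array([0.19303717, 0.62004004, 0.23786849]), 'eef_rot': array([-1.79903476e+02,  6.34061690e-03,  1.62710180e+02]), 'contact_force': array([ 0.03428438, -0.39225816,  0.30641289]), 'moment': array([ 0.06633839, -0.01953965,  0.00706703]), 'finger_force': 0.0, 'gripper_width': 1.0006827348616862}
[[449.90848955   0.         323.00028362]
 [  0.         449.90848955 197.94109095]
 [  0.           0.           1.        ]] [[-0.56897258  0.39131123 -0.72328813 -0.5080653 ]
 [-0.82234543 -0.27530036  0.49795352  0.6778798 ]
 [-0.00426668  0.87811459  0.47843136  0.74347753]
 [ 0.          0.          0.          1.        ]] {'color': (400, 640, 3), 'range_z': (400, 640), 'K': (3, 3), 'pose': (4, 4)}
[[382.23204768   0.         315.92036571]
 [  0.         382.23204768 202.1924964 ]
 [  0.           0.           1.        ]] [[ 0.86155095  0.31691277 -0.39660593  0.08186085]
 [-0.50761611  0.54926361 -0.66380371 -0.74413071]
 [ 0.00747333  0.77322428  0.63408861  0.7632942 ]
 [ 0.          0.          0.          1.        ]] {'color': (400, 640, 3), 'range_z': (400, 640), 'K': (3, 3), 'pose': (4, 4)}
```

View pics/scene0.png

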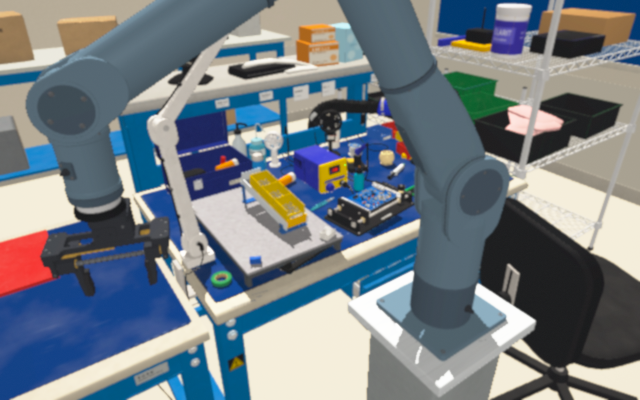

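View pics/side0.png

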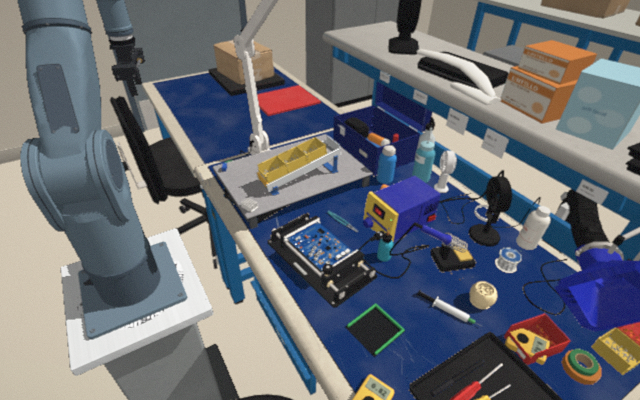

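The side view shows the rack with the three yellow bins at about (298,158) and the seat with its green fence at about (376,329). In the scene view the rack is at about (275,200), with a lamp arm next to it.

```bash
python3 - <<'E'
from h import *
s=dict(np.load('side0.npz')); c=dict(np.load('scene0.npz'))
a=cv2.resize(s['color'][120:220,220:380,::-1],(800,500),interpolation=cv2.INTER_CUBIC)
b=cv2.resize(s['color'][295:365,335:415,::-1],(400,350),interpolation=cv2.INTER_CUBIC)
d=cv2.resize(c['color'][160:245,225:320,::-1],(400,358),interpolation=cv2.INTER_CUBIC)
cv2.imwrite('pics/c1.png',a)
e=np.zeros((358,800,3),np.uint8); e[:350,:400]=b; e[:,400:]=d; cv2.imwrite('pics/c2.png',e)
P=cloud(s,s['pose']); Q=cloud(c,c['pose'])
hsv=cv2.cvtColor(s['color'],cv2.COLOR_RGB2HSV)
m=np.zeros(P.shape[:2],bool); m[295:365,335:415]=1
g=m&(abs(hsv[...,0].astype(int)-60)<20)&(hsv[...,1]>100)&(hsv[...,2]>60)
X=P[g]; print('green',len(X),np.percentile(X[:,2],[5,50,95])); print(cv2.minAreaRect((X[:,:2]*1000).astype(np.float32)))
for n,D,I in(('side',P,s),('scene',Q,c)):
    h=cv2.cvtColor(I['color'],cv2.COLOR_RGB2HSV)
    w=(abs(D[...,0]-.45)<.35)&(abs(D[...,1]-.45)<.35)&(D[...,2]>.03)&(D[...,2]<.2)
    y=w&(abs(h[...,0].astype(int)-25)<6)&(h[...,1]>130)
    X=D[y]; k=np.median(X,0); X=X[np.linalg.norm(X-k,axis=1)<.16]
    print(n,len(X),X.min(0),X.max(0)); r=cv2.minAreaRect((X[:,:2]*1000).astype(np.float32)); print(r,cv2.boxPoints(r).tolist())
print(P[[329,190,160,145],[376,245,298,150]])
E
```

```text
green 375 [0.00187268 0.00777987 0.01069355]
((272.1502685546875, -528.0075073242188), (563.23291015625, 120.19141387939453), 36.59115219116211)
side 1209 [0.41371503 0.10029338 0.08514056] [0.65716975 0.17245659 0.16013034]
((536.1486206054688, 137.15126037597656), (244.62612915039062, 66.75273132324219), 2.350480794906616) [[412.56964111328125, 165.4832305908203], [415.30731201171875, 98.78665924072266], [659.7276000976562, 108.81929016113281], [656.9899291992188, 175.515869140625]]
scene 1354 [0.41145089 0.10026696 0.07152509] [0.63223873 0.16933615 0.16073829]
((521.615478515625, 134.42724609375), (219.6072235107422, 65.08616638183594), 1.6350675821304321) [[410.927978515625, 163.82400512695312], [412.78515625, 98.76434326171875], [632.302978515625, 105.03048706054688], [630.44580078125, 170.09014892578125]]
[[ 0.44603998 -0.40135843  0.00451487]
 [ 0.3691174   0.15828204  0.05253045]
 [ 0.52664917  0.10660763  0.13898393]
 [ 0.21590297  1.10522725 -0.23500572]]
```

View pics/c1.png

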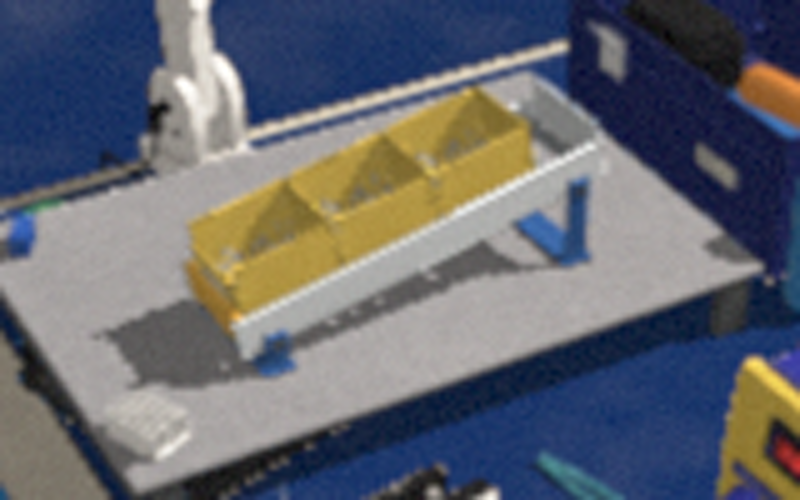

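View pics/c2.png

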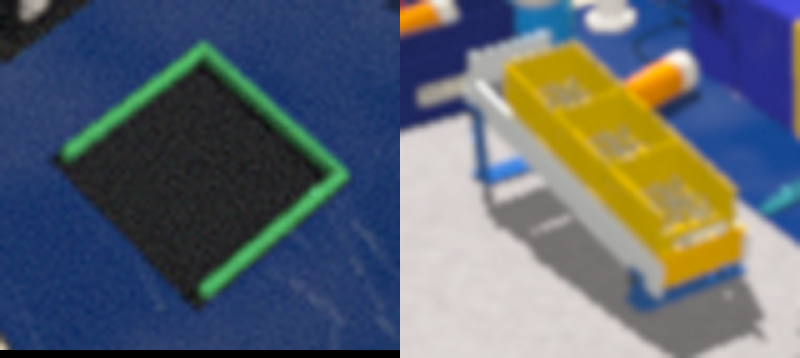

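```bash
python3 - <<'E'
from h import *
s=dict(np.load('side0.npz')); c=dict(np.load('scene0.npz'))
def ray(f,u,v,z):
    K,T=f['K'],f['pose']; d=T[:3,:3]@np.array([(u-K[0,2])/K[0,0],-(v-K[1,2])/K[1,1],-1]); return T[:3,3]+d*(z-T[2,3])/d[2]
for p in [(65,155),(205,45),(345,175),(205,295)]: print(ray(s,335+p[0]/5-.5,295+p[1]/5-.5,.009).round(4))
P=cloud(s,s['pose']); Q=cloud(c,c['pose'])
print('lamp scene',[Q[v,u].round(3).tolist() for v,u in[(250,195),(230,187),(190,180),(160,172),(130,163),(100,185),(70,210),(30,235)]])
print('lamp side',[P[v,u].round(3).tolist() for v,u in[(145,260),(120,258),(90,253),(70,247),(48,241),(20,260),(5,267)]])
print('toolbox etc side',[P[v,u].round(3).tolist() for v,u in[(110,350),(135,340),(150,350),(185,410),(190,375),(165,387),(215,350),(250,320),(245,385),(290,320)]])
X=np.vstack([P.reshape(-1,3),Q.reshape(-1,3)])
w=X[(X[:,2]>.17)&(X[:,2]<.7)&(X[:,0]>.3)&(X[:,0]<.85)&(abs(X[:,1])<.6)]
H={}
for x,y,z in w:
    k=(int(x//.1),int(y//.1)); a=H.setdefault(k,[0,9,0]); a[0]+=1;a[1]=min(a[1],z);a[2]=max(a[2],z)
for k in sorted(H): print(k,H[k][0],round(H[k][1],2),round(H[k][2],2))
f=eyes.grab_frame('wrist'); print(f['mount'],f['K'])
E
```

```text
[ 0.3942 -0.3642  0.009 ]
[ 0.4842 -0.3488  0.009 ]
[ 0.4959 -0.4351  0.009 ]
[ 0.4076 -0.4491  0.009 ]
lamp scene [[0.495, 0.401, 0.052], [0.509, 0.408, 0.111], [0.506, 0.409, 0.229], [0.506, 0.415, 0.312], [0.49, 0.427, 0.394], [0.519, 0.358, 0.445], [1.07, 0.081, 0.376], [2.927, -0.863, 0.219]]
lamp side [[0.512, 0.366, 0.06], [0.518, 0.376, 0.151], [0.519, 0.397, 0.25], [0.509, 0.407, 0.315], [0.497, 0.406, 0.385], [0.53, 0.319, 0.48], [0.537, 0.28, 0.524]]
toolbox etc side [[1.961, 1.822, -0.764], [0.798, 0.286, 0.06], [0.797, 0.215, 0.033], [0.762, -0.129, 0.111], [0.757, 0.01, 0.003], [0.804, 0.021, 0.078], [0.616, -0.052, 0.002], [0.431, -0.182, 0.066], [0.587, -0.245, 0.061], [0.39, -0.252, 0.013]]
(4, 3) 56 0.36 0.41
(4, 4) 696 0.32 0.42
(5, 2) 515 0.5 0.58
(5, 3) 1905 0.17 0.54
(5, 4) 1841 0.17 0.45
(7, -6) 330 0.17 0.22
(8, -6) 2435 0.17 0.39
(8, -5) 1775 0.29 0.38
(8, -4) 1546 0.17 0.38
(8, -3) 1644 0.27 0.39
(8, -2) 1551 0.28 0.39
(8, -1) 1104 0.29 0.38
(8, 0) 974 0.29 0.38
(8, 1) 982 0.29 0.38
(8, 2) 645 0.29 0.38
(8, 3) 785 0.29 0.38
(8, 4) 448 0.29 0.38
[[-8.47361298e-04  9.66277800e-01  2.57500475e-01  6.60847069e-02]
 [ 9.99999476e-01  9.66898694e-04 -3.37598948e-04  1.57779684e-04]
 [-5.75191242e-04  2.57500054e-01 -9.66278113e-01 -1.46610388e-01]
 [ 0.00000000e+00  0.00000000e+00  0.00000000e+00  1.00000000e+00]] [[324.31614811   0.         318.81630495]
 [  0.         324.31614811 196.47830022]
 [  0.           0.           1.        ]]
```

The seat's four corners give its centre as about (0.4455, -0.399) with a yaw of about 9°. I'll keep clear of the lamp post at (0.51, 0.40) and go to a viewing pose in front of the rack.

Emit:
step_arm --plan '[[[0, 0, 0, 0, -0.83, 0, 0], [0, 0, 0, 0, -0.83, 0, 0], [0, 0, 0, 0, -0.83, 0, 0], [0, 0, 0, 0, -0.83, 0, 0], [0, 0, 0.25, 0.43, -0.6, 0.03, 0], [0, 0, 0.25, 0.43, -0.6, 0.03, 0], [0, 0, 0.25, 0.43, -0.6, 0.03, 0], [0, 0, 0.25, 0.43, -0.6, 0.03, 0], [0, 0, 0.25, 0.43, -0.6, 0.03, 0], [0, 0, 0.25, 0.43, -0.6, 0.03, 0], [0, 0, 0.25, 0.43, -0.6, 0.03, 0], [0, 0, 0.2, 0.43, -0.6, 0.03, 0]]]'

```text
clock: 1.65
tcp_pos: [0.4002, 0.1322, 0.2532]
eef_rot: [180.0, 0.0, -177.7]
contact_force: [0.8, 1.3, 0.4]
gripper_width: 1.0
finger_force: 0.0
```

```bash
cat >> h.py <<'E'
from scipy.spatial.transform import Rotation as Ro
def wrist(tag):
    s=sensors.get_state(); f=eyes.grab_frame('wrist'); T=np.eye(4); T[:3,:3]=Ro.from_euler('xyz',s['eef_rot'],degrees=True).as_matrix(); T[:3,3]=s['tcp_pos']
    f['pose']=T@f['mount']; np.savez(tag+'.npz',**f); cv2.imwrite(f'pics/{tag}.png',f['color'][:,:,::-1]); return s,f
def ray(f,u,v,z):
    K,T=f['K'],f['pose']; d=T[:3,:3]@np.array([(u-K[0,2])/K[0,0],-(v-K[1,2])/K[1,1],-1]); return T[:3,3]+d*(z-T[2,3])/d[2]
E
python3 - <<'E'
from h import *
s,f=wrist('w1'); print(s['tcp_pos'],s['eef_rot'],s['clock'])
c=cv2.resize(f['color'][:,:,::-1],(800,500)); cv2.imwrite('pics/w1b.png',c)
E
```

```text
[0.40020714 0.13216079 0.25323424] [ 1.79985502e+02  1.42533643e-02 -1.77711513e+02] 1.65
```

View pics/w1b.png

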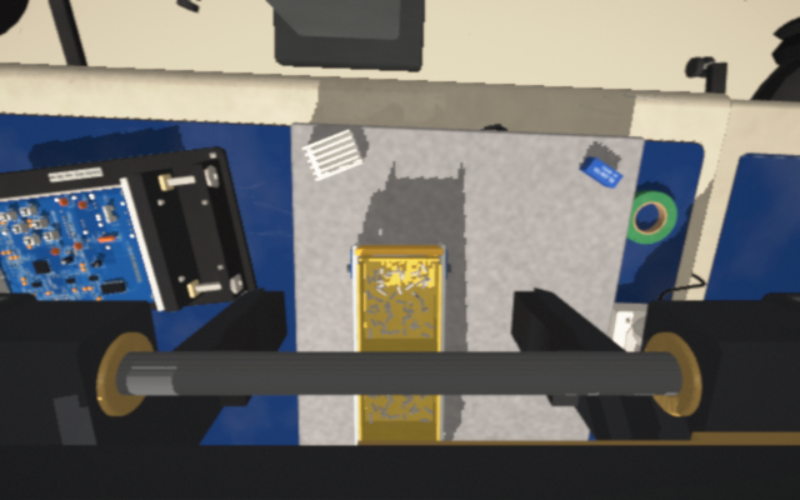

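The wrist view shows the orange front stop at about (400,250) in the enlarged picture. The bin row runs down from it between columns 358 and 440, and there is free space on both sides.

```bash
python3 - <<'E'
from h import *
f=dict(np.load('w1.npz')); P=cloud(f,f['pose']); h=cv2.cvtColor(f['color'],cv2.COLOR_RGB2HSV)
y=(abs(h[...,0].astype(int)-24)<8)&(h[...,1]>120)&(P[...,2]>.06)&(P[...,2]<.17)
y[:,:270]=0;y[:,370:]=0
for r in list(range(194,216,2))+list(range(216,280,8))+list(range(318,352,8)):
    c=np.where(y[r])[0]
    if len(c)<5: continue
    a,b=P[r,c[0]+1],P[r,c[-1]-1]; m=P[r,c[len(c)//2]]
    print(r,c[0],c[-1],a.round(4),b.round(4),'mid',m.round(4),'hue',h[r,c[len(c)//2],0],'yc',round((a[1]+b[1])/2,4))
for n in ['side0','scene0']:
    g=dict(np.load(n+'.npz'));D=cloud(g,g['pose']);h=cv2.cvtColor(g['color'],cv2.COLOR_RGB2HSV)
    w=(abs(h[...,0].astype(int)-25)<8)&(h[...,1]>110)&(D[...,2]>.06)&(D[...,2]<.17)&(D[...,0]>.39)&(D[...,0]<.67)&(D[...,1]>.08)&(D[...,1]<.2)
    X=D[w]
    # outer side plane: extreme y per x slice; top: extreme z
    for x0 in np.arange(.4,.66,.02):
        q=X[abs(X[:,0]-x0)<.01]
        if len(q)>15: print(n,round(x0,2),np.percentile(q[:,1],[3,97]).round(4),np.percentile(q[:,2],[3,97]).round(4))
E
```

```text
196 289 349 [0.4202 0.1038 0.0796] [0.4179 0.163  0.0799] mid [0.4195 0.1335 0.078 ] hue 18 yc 0.1334
198 286 352 [0.4173 0.1025 0.0983] [0.4151 0.1642 0.0975] mid [0.4164 0.1343 0.097 ] hue 20 yc 0.1334
200 285 354 [0.4188 0.1018 0.1004] [0.4172 0.1663 0.0969] mid [0.4182 0.1344 0.098 ] hue 20 yc 0.1341
202 284 353 [0.4211 0.1007 0.0995] [0.4186 0.1652 0.0993] mid [0.4199 0.1335 0.0993] hue 20 yc 0.133
204 287 350 [0.4357 0.0999 0.0563] [0.4212 0.1626 0.0976] mid [0.4207 0.1537 0.1006] hue 20 yc 0.1313
206 288 350 [0.4218 0.1055 0.11  ] [0.4191 0.1612 0.1118] mid [0.4203 0.1335 0.1111] hue 22 yc 0.1334
208 287 351 [0.423  0.1048 0.1124] [0.4205 0.1621 0.1134] mid [0.4217 0.1335 0.1132] hue 25 yc 0.1335
210 288 351 [0.4265 0.1054 0.1074] [0.4199 0.1613 0.1214] mid [0.4297 0.1338 0.0936] hue 22 yc 0.1333
212 286 352 [0.4217 0.1054 0.1285] [0.42   0.1617 0.1272] mid [0.4316 0.1319 0.0944] hue 22 yc 0.1335
214 286 352 [0.4239 0.1053 0.1275] [0.4217 0.1617 0.1276] mid [0.4335 0.132  0.0948] hue 21 yc 0.1335
216 286 352 [0.4259 0.1053 0.1271] [0.4235 0.1618 0.1277] mid [0.4354 0.14   0.09
[... 1497 characters left out ...]
423]
side0 0.54 [0.1058 0.1692] [0.1104 0.1453]
side0 0.56 [0.1075 0.1689] [0.1142 0.1488]
side0 0.58 [0.1074 0.1699] [0.1171 0.1528]
side0 0.6 [0.1084 0.1709] [0.1207 0.1558]
side0 0.62 [0.1098 0.172 ] [0.1228 0.1591]
scene0 0.42 [0.1018 0.1607] [0.0757 0.1248]
scene0 0.44 [0.1008 0.1631] [0.0968 0.1301]
scene0 0.46 [0.1008 0.1626] [0.096  0.1324]
scene0 0.48 [0.1027 0.1629] [0.1008 0.1389]
scene0 0.5 [0.1031 0.1654] [0.1032 0.1392]
scene0 0.52 [0.1037 0.1661] [0.1103 0.1447]
scene0 0.54 [0.1049 0.1677] [0.1099 0.1484]
scene0 0.56 [0.1059 0.1657] [0.1135 0.15  ]
scene0 0.58 [0.1066 0.1688] [0.1197 0.1533]
scene0 0.6 [0.1071 0.1692] [0.1211 0.1586]
scene0 0.62 [0.1072 0.1673] [0.1231 0.1591]
```

Bin 1's origin is at about (0.4595, 0.135, 0.0945) and the lane's yaw is about 2.3°, which the tool already matches. I'll tilt the tool 9° and descend along the bin's normal.

Emit:
step_arm --plan '[[[0.018, -0.45, 0, 0.35, 0.02, -0.42, 0], [0.018, -0.45, 0, 0.35, 0.02, -0.41, 0], [0, 0, 0, 0, 0, 0, 0], [0, 0, 0, 0.065, 0.0025, -0.412, 0], [0, 0, 0, 0.065, 0.0025, -0.412, 0], [0, 0, 0, 0.065, 0.0025, -0.412, 0], [0, 0, 0, 0.065, 0.0025, -0.412, 0], [0, 0, 0, 0, 0, 0, 0], [0, 0, 0, 0, 0, 0, 0]]]'

```text
clock: 2.82
tcp_pos: [0.4576, 0.1367, 0.1055]
eef_rot: [180.0, 9.0, -177.8]
contact_force: [-0.4, -0.1, -0.1]
gripper_width: 1.0
finger_force: 0.0
```

```bash
python3 - <<'E'
from h import *
f=grab('side'); cv2.imwrite('pics/g1.png',cv2.resize(f['color'][90:230,200:380,::-1],(720,560),interpolation=cv2.INTER_CUBIC)); s=sensors.get_state(); print(s['tcp_pos'],s['eef_rot'],s['contact_force'])
E
```

```text
[0.45774364 0.13682254 0.10569036] [ 179.93781647    9.07201326 -177.79717453] [ 0.01974649 -0.65425556 -0.96584044]
```

View pics/g1.png

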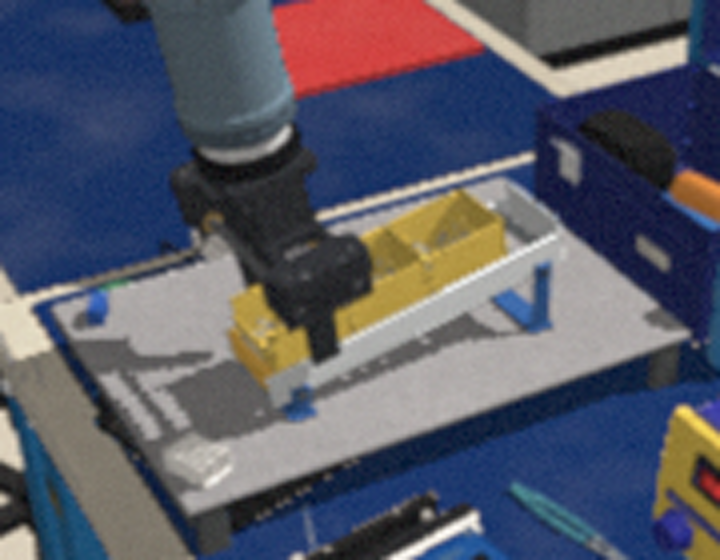

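The near finger stands beside bin 1's middle, at about (322,340) in the crop, clear of the rail and of bin 2. I'll close the gripper.

Emit:
step_arm --plan '[[[0, 0, 0, 0, -0.025, 0, 120], [0, 0, 0, 0, 0, 0, 255], [0, 0, 0, 0, 0, 0, 255], [0, 0, 0, 0, 0, 0, 255], [0, 0, 0, 0, 0, 0, 255], [0, 0, 0, 0, 0, 0, 255], [0, 0, 0, 0, 0, 0, 255], [0, 0, 0, 0, 0, 0, 255]]]' --squeeze 20

```text
clock: 3.88
tcp_pos: [0.4573, 0.135, 0.1047]
eef_rot: [180.0, 9.0, -177.8]
contact_force: [-2.2, -0.3, 6.4]
gripper_width: 0.683
finger_force: 20.0
```

Emit:
step_arm --plan '[[[0, 0, 0, -0.026, -0.001, 0.165, 255], [0, 0, 0, -0.026, -0.001, 0.165, 255], [0, 0, 0, -0.039, -0.0015, 0.247, 255], [0, 0, 0, -0.039, -0.0015, 0.247, 255], [0, 0, 0, -0.065, -0.0025, 0.412, 255], [0, 0, 0, -0.065, -0.0025, 0.412, 255], [0, 0, 0, -0.065, -0.0025, 0.412, 255], [0, 0, 0, 0, 0, 0, 255], [0, 0, 0, 0, 0, 0, 255]]]'

```text
clock: 5.0
tcp_pos: [0.4373, 0.1341, 0.2276]
eef_rot: [180.0, 9.0, -177.8]
contact_force: [1.3, 0.7, -1.5]
gripper_width: 0.68
finger_force: 20.0
```

```bash
python3 - <<'E'
from h import *
f=grab('side'); cv2.imwrite('pics/g2.png',cv2.resize(f['color'][60:230,200:400,::-1],(700,595),interpolation=cv2.INTER_CUBIC)); s=sensors.get_state(); print(s['tcp_pos'],s['eef_rot'],s['joints'],s['clock'])
E
```

```text
[0.43713096 0.13394796 0.227252  ] [-179.97772652    8.93584289 -177.78131895] [-41.22064176   8.02361273  17.53482391 124.21896102   1.43279581
  39.83967186  67.16133365] 5.05
```

View pics/g2.png

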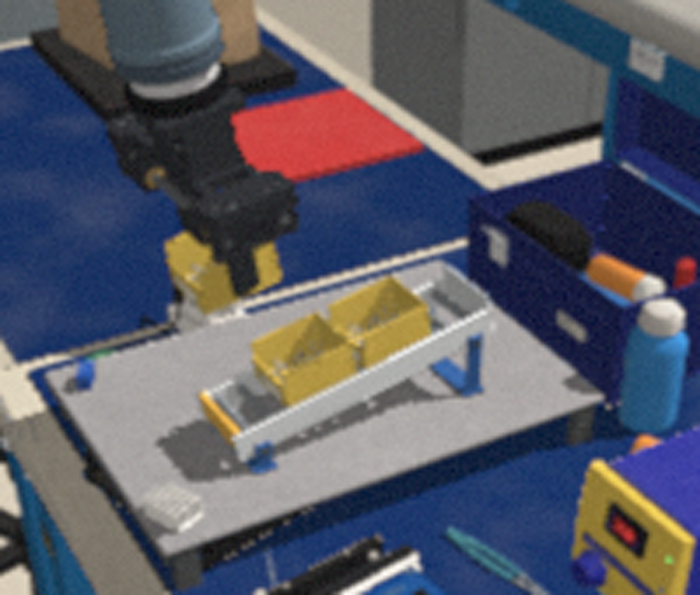

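Bin 1 is out, held at about (225,270) in the crop. Bins 2 and 3 are rolling forward in the lane. Next I'll carry the bin to above the seat, levelling it and turning it on the way.

Emit:
step_arm --plan '[[[-0.003, 0.075, 0.056, 0.012, -0.74, 0, 255], [-0.003, 0.075, 0.056, 0.012, -0.74, 0, 255], [-0.003, 0.075, 0.056, 0.012, -0.74, 0, 255], [-0.003, 0.075, 0.056, 0.012, -0.74, 0, 255], [-0.003, 0.075, 0.056, 0.012, -0.74, 0, 255], [-0.003, 0.075, 0.056, 0.012, -0.74, 0, 255], [-0.003, 0.075, 0.056, 0.012, -0.74, 0, 255], [-0.003, 0.075, 0.056, 0.012, -0.74, 0, 255], [-0.003, 0.075, 0.056, 0.012, -0.74, 0, 255], [-0.003, 0.075, 0.056, 0.012, -0.74, 0, 255], [-0.003, 0.075, 0.056, 0.012, -0.74, 0, 255], [-0.003, 0.075, 0.056, 0.012, -0.74, 0, 255]]]'

```text
clock: 6.55
tcp_pos: [0.4458, -0.3998, 0.2265]
eef_rot: [179.4, -0.1, -171.1]
contact_force: [0.4, 0.5, -1.2]
gripper_width: 0.677
finger_force: 20.0
```

Emit:
step_arm --plan '[[[0, 0, 0, 0, 0, -0.5, 255], [0, 0, 0, 0, 0, -0.5, 255], [0, 0, 0, 0, 0, 0, 255], [0, 0, 0, 0, 0, 0, 255], [0, 0, 0, 0, 0, 0, 255]]]'

```text
clock: 7.18
tcp_pos: [0.4469, -0.3992, 0.1692]
eef_rot: [179.6, 0.1, -171.1]
contact_force: [0.1, 0.3, -1.7]
gripper_width: 0.674
finger_force: 20.0
```

```bash
python3 - <<'E'
from h import *
s,w=wrist('w2'); print(s['tcp_pos'],s['eef_rot'],s['clock'])
f=eyes.grab_frame('side'); np.savez('side2.npz',**f)
a=cv2.resize(w['color'][:,:,::-1],(480,300)); b=cv2.resize(f['color'][240:390,300:460,::-1],(480,450),interpolation=cv2.INTER_CUBIC)
b2=f['color'][110:230,200:380,::-1]; b2=cv2.resize(b2,(320,213))
e=np.zeros((600,800,3),np.uint8); e[:300,:480]=a; e[:213,480:]=b2
b=cv2.resize(f['color'][270:370,300:460,::-1],(480,300),interpolation=cv2.INTER_CUBIC); e[300:,:480]=b
cv2.imwrite('pics/s2.png',e)
# bin rim from side: yellow near the tool
P=cloud(f,f['pose']);h=cv2.cvtColor(f['color'],cv2.COLOR_RGB2HSV)
y=(abs(h[...,0].astype(int)-25)<8)&(h[...,1]>110)&(np.linalg.norm(P-(s['tcp_pos']),axis=2)<.07)
X=P[y]; print(len(X),X.min(0),X.max(0)); top=X[X[:,2]>np.percentile(X[:,2],90)]; print(cv2.minAreaRect((X[:,:2]*1000).astype(np.float32)))
E
```

```text
[ 0.44691787 -0.39919124  0.16919299] [ 1.79558968e+02  9.29661436e-02 -1.71087625e+02] 7.175
735 [ 0.40483905 -0.43445847  0.15916639] [ 0.47846217 -0.36349032  0.20093436]
((442.8614501953125, -396.66943359375), (71.65496826171875, 70.15301513671875), 9.45024585723877)
```

View pics/s2.png

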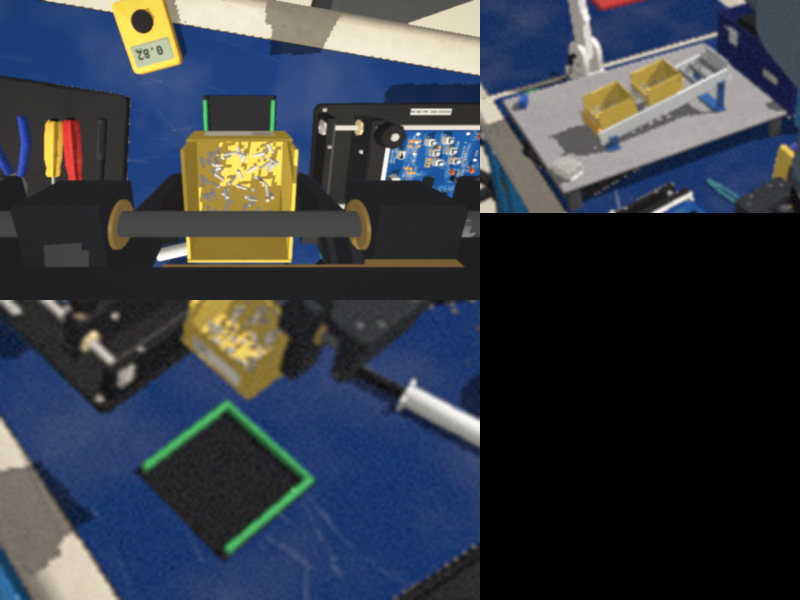

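The held bin is level over the seat, and the seat's open edge shows in the wrist view at about (240,97). In the rack inset bin 2 is at the stop and bin 3 is following. Before lowering I'll check the offset between bin and seat in the wrist frame.

```bash
python3 - <<'E'
from h import *
f=dict(np.load('w2.npz')); P=cloud(f,f['pose']); h=cv2.cvtColor(f['color'],cv2.COLOR_RGB2HSV)
g=(abs(h[...,0].astype(int)-65)<15)&(h[...,1]>110)&(h[...,2]>60)&(P[...,2]<.03)
g[:,:250]=0;g[:,390:]=0;g[200:]=0
pts=[]
for r in range(122,180,4):
    c=np.where(g[r])[0]
    if len(c): 
        L=c[c<320];R=c[c>=320]; print(r,[ (x.min(),x.max()) if len(x) else None for x in(L,R)])
yaw=np.radians(9)
Rm=np.array([[np.cos(yaw),np.sin(yaw)],[-np.sin(yaw),np.cos(yaw)]])
t=np.array([.4469,-.3992])
def loc(p): return (Rm@(p[:2]-t)*1000).round(1)
for r in range(128,176,6):
    c=np.where(g[r])[0]
    if len(c): print('fence inner/outer',[loc(ray(f,x,r,.009)) for x in (c.min()-.5,c.max()+.5)])
y=(abs(h[...,0].astype(int)-25)<8)&(h[...,1]>100)&(P[...,2]>.14)&(P[...,2]<.22)
for r in range(170,352,10):
    c=np.where(y[r])[0]; c=c[(c>230)&(c<410)]
    if len(c)>4: print(r,c.min(),c.max(),loc(P[r,c.min()+1]),loc(P[r,c.max()-1]),P[r,c.min()+1,2].round(4),P[r,c.max()-1,2].round(4))
for u in (260,300,320,340):
  c=np.where(y[:,u])[0]; print(u,c.min(),c.max(),loc(P[c.min()+1,u]),P[c.min()+1,u,2].round(4),loc(P[c.max()-1,u]),P[c.max()-1,u,2].round(4))
blk=(h[...,2]<60)
c=np.where(g.any(1))[0]; print('top row',c.min(),[loc(ray(f,u,c.min()-.5,.006)) for u in (275,365)])
# refit seat corners from the side picture
k=dict(np.load('side2.npz'))
for p in [(143,168),(228,103),(312,180),(226,252)]: print(loc(ray(k,300+p[0]/3-.5,270+p[1]/3-.5,.009)))
E
```

```text
134 [(np.int64(271), np.int64(276)), (np.int64(361), np.int64(366))]
138 [(np.int64(271), np.int64(276)), (np.int64(360), np.int64(366))]
142 [(np.int64(271), np.int64(276)), (np.int64(360), np.int64(366))]
146 [(np.int64(271), np.int64(277)), (np.int64(360), np.int64(366))]
150 [(np.int64(271), np.int64(276)), (np.int64(360), np.int64(366))]
154 [(np.int64(271), np.int64(276)), (np.int64(360), np.int64(366))]
158 [(np.int64(271), np.int64(277)), (np.int64(360), np.int64(365))]
162 [(np.int64(271), np.int64(277)), (np.int64(360), np.int64(365))]
166 [(np.int64(272), np.int64(277)), (np.int64(360), np.int64(365))]
170 [(np.int64(272), np.int64(277)), (np.int64(359), np.int64(365))]
174 [(np.int64(272), np.int64(275)), (np.int64(361), np.int64(364))]
fence inner/outer [array([-44.2, -43.3]), array([-44. ,  46.1])]
fence inner/outer [array([-38.7, -43.5]), array([-38.4,  46.3])]
fence inner/outer [array([-33.1, -43.7]), array([-32.8,  46.5])]
fence inner/outer [array([-27.5, -44. ]), array([-27.2,  46.7])]
fence inner/outer [array([-21.8, -44.2]), array([-21.5,  46. ])]
fence inner/oute
[... 470 characters left out ...]
6] 0.1965 0.1798
250 243 395 [-12.7 -29.4] [-9.  31.8] 0.1973 0.1901
260 243 395 [ -8.5 -29.6] [-7.  30.7] 0.1975 0.1953
270 244 394 [ -4.2 -29.5] [-1.8 30.9] 0.1977 0.1939
280 245 393 [  0.2 -29.3] [ 1.  29.9] 0.1978 0.1971
320 248 389 [ 19.1 -29.3] [19.4 29.2] 0.1974 0.1976
330 249 389 [ 23.8 -29.1] [24.1 29.3] 0.1976 0.1979
340 250 388 [ 28.6 -28.9] [29.8 29.4] 0.1979 0.197
260 175 349 [-35.9 -27.3] 0.1652 [ 32.5 -25.2] 0.1981
300 181 349 [-35.8  -7.8] 0.1783 [32.9 -8.1] 0.1978
320 181 349 [-35.7   0.8] 0.1778 [32.6  0.5] 0.1983
340 181 349 [-35.9   9.5] 0.179 [32.9  9.1] 0.198
top row 133 [array([-45.4, -39.4]), array([-45.1,  45.1])]
[-47.2  43.3]
[44.  43.3]
[ 42.8 -43.2]
[-47.8 -42.3]
```

Bin and seat centres agree within about 2 mm, and the underside needs to go down about 157 mm.

Emit:
step_arm --plan '[[[0, 0, 0, 0, 0.01, -0.5, 255], [0, 0, 0, 0, 0, -0.5, 255], [0, 0, 0, 0, 0, -0.5, 255], [0, 0, 0, 0, 0, -0.5, 255], [0, 0, 0, 0, 0, -0.25, 255], [0, 0, 0, 0, 0, -0.12, 255], [0, 0, 0, 0, 0, 0, 255], [0, 0, 0, 0, 0, -0.06, 255], [0, 0, 0, 0, 0, -0.06, 255], [0, 0, 0, 0, 0, 0, 255]]]'

```text
clock: 8.52
tcp_pos: [0.4463, -0.3979, 0.0186]
eef_rot: [179.5, 0.0, -171.1]
contact_force: [0.1, 0.1, -1.7]
gripper_width: 0.677
finger_force: 20.0
```

Emit:
step_arm --plan '[[[0, 0, 0, 0, 0, -0.04, 255], [0, 0, 0, 0, 0, -0.03, 255], [0, 0, 0, 0, 0, -0.02, 255], [0, 0, 0, 0, 0, -0.01, 255], [0, 0, 0, 0, 0, 0, 255], [0, 0, 0, 0, 0, 0, 255]]]'

```text
clock: 9.28
tcp_pos: [0.4463, -0.398, 0.0133]
eef_rot: [179.5, 0.0, -171.1]
contact_force: [-1.9, 2.7, 6.2]
gripper_width: 0.679
finger_force: 20.0
```

Contact is made, with a change of about 8 N on the wrist. I'll release and rise.

Emit:
step_arm --plan '[[[0, 0, 0, 0, 0, 0, 255], [0, 0, 0, 0, 0, 0, 40], [0, 0, 0, 0, 0, 0, 40], [0, 0, 0, 0, 0, 0, 30], [0, 0, 0, 0, 0, 0, 30], [0, 0, 0, 0, 0, 0.2, 30], [0, 0, 0, 0, 0, 0.4, 30], [0, 0, 0, 0, 0, 0.6, 30], [0, 0, 0, 0, 0, 0.8, 30], [0, 0, 0, 0, 0, 0.8, 30], [0, 0, 0, 0, 0, 0, 30], [0, 0, 0, 0, 0, 0, 30]]]'

```text
clock: 10.78
tcp_pos: [0.4462, -0.3976, 0.1806]
eef_rot: [179.5, 0.0, -171.1]
contact_force: [0.9, 0.3, -1.2]
gripper_width: 0.885
finger_force: 0.0
```

```bash
python3 - <<'E'
from h import *
s,w=wrist('w3'); print(s['tcp_pos'],s['clock'],s['contact_force'],s['gripper_width'])
f=eyes.grab_frame('side'); np.savez('side3.npz',**f)
e=np.zeros((600,800,3),np.uint8); e[:375,:600]=cv2.resize(w['color'][:,:,::-1],(600,375))
e[375:,:400]=cv2.resize(f['color'][110:210,220:398,::-1],(400,225),interpolation=cv2.INTER_CUBIC); e[375:,400:]=cv2.resize(f['color'][275:375,300:478,::-1],(400,225),interpolation=cv2.INTER_CUBIC)
cv2.imwrite('pics/s3.png',e)
P=cloud(f,f['pose']);h=cv2.cvtColor(f['color'],cv2.COLOR_RGB2HSV)
y=(abs(h[...,0].astype(int)-25)<8)&(h[...,1]>110)
X=P[y&(P[...,2]>.06)&(P[...,2]<.17)&(P[...,0]>.39)&(P[...,0]<.67)&(P[...,1]>.08)&(P[...,1]<.2)]; print('rack bins',X.min(0),X.max(0))
Q=cloud(w,w['pose']);h=cv2.cvtColor(w['color'],cv2.COLOR_RGB2HSV)
X=Q[(abs(h[...,0].astype(int)-25)<8)&(h[...,1]>100)&(np.linalg.norm(Q-np.array([.446,-.398,.02]),axis=2)<.06)]; X=X[X[:,2]>.036]
print('rim',np.percentile(X[:,2],[5,50,95]),cv2.minAreaRect((X[:,:2]*1000).astype(np.float32)))
E
```

```text
[ 0.44615677 -0.3976256   0.18061839] 10.775 [ 0.91434497  0.25615738 -1.23098549] 0.8851940213021647
rack bins [0.4130693  0.09879303 0.0749531 ] [0.59015299 0.17168242 0.14892086]
rim [0.03709626 0.04113477 0.04262709] ((446.6463623046875, -397.76043701171875), (67.7818603515625, 59.715980529785156), 9.08651351928711)
```

View pics/s3.png

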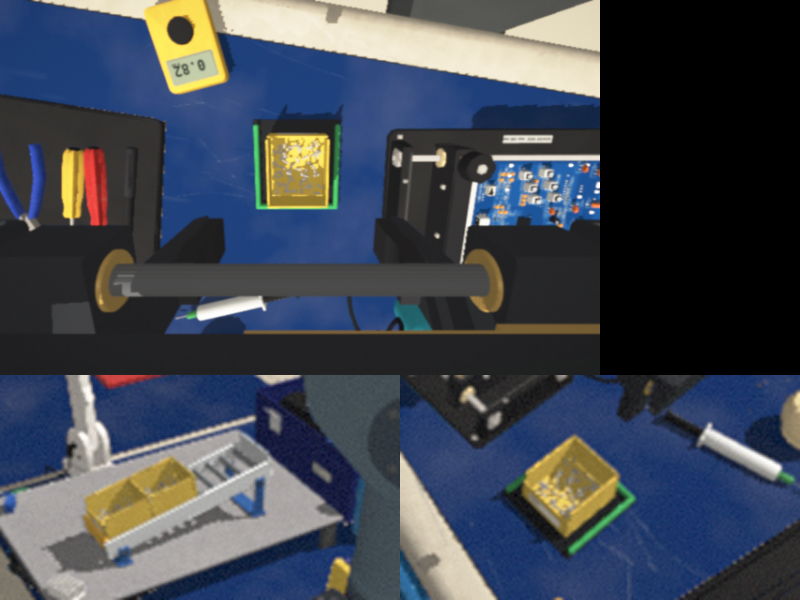

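The bin stands flat inside the fence, at about (298,170) in the wrist view, with its low front at the open side. The rack bins have closed up to the stop, and the syringe and tape have not been touched.

```bash
python3 -c "
from h import *
print(order.close_job())"
```

```text
the job is handed in; nothing more can be done
None
```

I took the front bin out of the rack, lowered it onto the seat while still gripped and then released it. It stands flat inside the fence with its low front at the open side. In the last picture the other two bins had closed up to the front stop. I handed the job in about 11 s into the 42 s allowed; no verdict came back.

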